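# Right the sample vials, load the crucibles and pass the tray over to the receiving deck

### The arm

A 7-joint arm with a two-finger parallel gripper is mounted at the origin on a cart in front of the work surface, level with it; the furniture and walls round the work are solid. World frame = base frame: x ahead of the robot, y to its left, z up, the work surface at z = 0. Lengths are in m, angles in rad, forces in N, time in s.
With the tool pointing down it reaches from about 0.375 to 0.925 m from the base axis. Payload 3.1 kg.
Tool frame: the origin (TCP) lies on the mounting face of the last link; the fingertips stand 173 mm ahead of it and the grasp point (between the pads) lies 155 mm ahead of it (bot.grip_depth is the distance from the TCP to the grasp point, in m); z points along the fingers, y is the line along which they close (so a half turn about z gives the same grasp; the last joint's range is limited). The gripper opens to 85 mm and grips with 20 to 120 N. Pads are 22 mm wide; open, the fingers measure 114 mm over their backs; the gripper's body (76 mm by 85 mm) begins 54 mm behind the grasp point. The pads swing forward as they close: fully open they stand 13 mm farther back than shut.
Start: joints at [-1.358, 0.383, 0.044, 1.598, -0.018, 1.161, -0.05], TCP at [0.199, 0.619, 0.405] pointing down, gripper open.
Joint ranges: [-2.61, 2.61], [-0.41, 2.15], [-1.48, 1.57], [0, 2.5], [-1.57, 4.71], [0.05, 1.97], [-2.85, 2.85]. Speed limits (rad/s): [2.79, 2.79, 3.14, 3.14, 3.14, 3.14, 3.14].

### API

Orientations are given as a unit quaternion [w, x, y, z].
In Python, from rig import bot gives the robot as it stands.
- The arm moves only by the tool carry_out, never from a script. Its argument "increments" is a list of rows, each a list of 5 numbers: the gripper's target within -1 to 1 (shut at 1, half-way at 0, fully open at -1), then the shift along the tool's x, y, z in units of 60 mm (1.0 is 60 mm), then the turn about the tool's z in units of 5 degrees (1.0 is 5 degrees). In form: [[claw, x, y, z, roll], ...]. A call has 1 to 20 rows; each row shifts and turns the commanded pose from where the row before left it, along the tool's axes as they then stand; what a row does not reach is not made up. A row lasts 1/8 s, in which the tool goes at most 62.5 mm and 10.7 degrees, less where a joint would pass 70% of its speed; a pose out of reach is approached as far as the arm can. A call is refused whole if a number of a shift passes 1 or a number of a turn 1, either way. A call with a gripper value outside its range is refused whole. The fingers move at their own pace and stop on an object; the grip force is fixed at half the most. Time passes only in rows, so rows that do not move let the fingers close. It gives the time, the measured TCP pose, the force, the opening and the grip force at its end, in the units of the state.
- bot.get_obs(): the state, without advancing time (a new reading comes with each control period).
- bot.grab_frame(name): name is "side" or "top"; returns the picture (400x640x3 uint8, red, green, blue); there is no depth.
- bot.get_calibration(name): a dict with "K" (3x3 intrinsics, pixels), "R" (3x3) and "t" (3): a world point X has camera coordinates R X + t. Camera axes: x right, y down, z forward; pixel columns grow to the right and rows downward; lengths in m; the calibration is good to about 2 mm. A picture is of the moment at which its call begins. get_calibration takes no time and is no camera call.
- bot.hand_in(): hands the job in; it is judged then, once.
Trained networks look in the newest picture that a camera, given by its name, has taken for a name from the list of things; names that differ only in an ending like _2 or _b are one class to them, and where a whole thing is asked for, a point or a joint stands for the part that bears it (a point fixed in the world has none). Each returns a list of dicts, best first, with "confidence" (0 to 1); they miss things now and then, are a little off and sometimes report something else, mostly with a low value. They report only what shows in the picture. A call takes as long as a camera call.
- bot.masks_of(camera, name): "mask" (400x640 bool, what is visible of it) and "rect" ([left, top, right, bottom] in pixels, round what is visible of it).
The state is a dict: "t": time; "qpos": joint angles; "joint_velocities": joint speeds; "joint_efforts": joint torques, N m; "eef_pos": TCP position; "tool_rot": TCP orientation; "contact_force": force on the tool from outside, world axes, zero at the start; "wrist_torque": the same for the moment, N m; "gripper_width": opening from 0.0 (shut) to 1.0 (fully open); "finger_force": force on a finger pad.
Only numpy, scipy, OpenCV 4.12 (cv2) and the standard library are available. Lean on these libraries where they do the work, as an engineer would, in place of code of your own. Each camera call takes 0.05 s, during which the arm holds its last target. There are 200 camera calls.

### The job

Get the sample tray on the loading stand ready and pass it over: stand every tipped vial upright again in the tray's front row (the half nearer the robot) beside the one still standing, and set every crucible from the bench upright in the tray. Then push the loaded tray, level and without lifting it or letting it sag into the gap, across to the receiving deck until it is fully home against the end stop with everything still upright in it, and swing the keeper bar fully closed behind it. Leave the other things on the bench alone.

Things in the scene. Friction and masses are not known exactly. Their poses are not given: they have to be found in the camera images.
- load_stand: Low aluminium table, 150 (x) x 230 (y) x 40 mm high, fixed, no rims; the tray starts on it. Origin: centre of its underside on the bench; +z up, +x away from the robot, -y towards the receiving deck. Its place and yaw vary.
- receiving_deck: Fixed low table 224 x 254 x 40 mm, right of the loading stand, same axes and height, across an open gap of 70 to 88 mm. Origin: underside centre. Guide bars 7 mm high, inner faces x = -77 and +77 mm, flared at the +y entry. End stop 22 mm high at the -y end, face at y = -112 mm: with the tray home against it the tray's origin is at y = -12 mm of this frame. Keeper pivot 110 mm in +y.
- keeper (a joint): Angle of the keeper bar on the deck, rad: near 0 = open (bar points in the deck's +y, over the gap, beyond the tray's far side), 1.57 = closed (bar points in the deck's -x, behind the tray's rear wall). Closes counterclockwise seen from above, stays where left, needs under 2 N. Bar 10 mm wide, 4 to 12 mm above the deck; closed, it is 17 mm behind a tray fully home.
- keeper_pivot (a point): Point on the keeper's vertical pivot axis (fixed to the deck, at x = +98, y = +110 mm of the deck's frame, 4 mm above its top).
- keeper_post (a point): Top of the black upright post, 12 mm diameter, 34 mm tall, at the end of the keeper bar, 68 mm from the pivot axis; push or pinch it to swing the bar. Its top is 38 mm above the deck.
- sample_tray: Loose white enamel tray with blue rim, 134 (x) x 204 (y) x 20 mm, about 0.34 kg, walls 2 mm thick and 18 mm high, floor 2 mm thick, inside 126 x 196 mm. Origin: centre of its underside; x is the short way (-x = front, nearer the robot), y the long way (-y end leads on to the deck, +y end is the rear wall to push on).
- vial_a: Glass sample vial with screw cap, 60 mm tall, body 27 mm diameter up to 48 mm, cap 25.6 mm diameter above, about 32 g. Origin: centre of its base; +z points to its cap. Starts tipped over in the tray, lying with its cap away from the robot (roughly along the tray's +x). May be absent.
- vial_b: Like vial_a, also tipped over in the tray. May be absent.
- vial_c: Like vial_a, but still standing upright in the front row of the tray. The three vials' places along the row (58 mm apart) vary.
- crucible_a: Small metal crucible, a cup 26 mm wide at its rim, 18 mm tall, 18 mm wide at the foot, 20 g, standing on the bench at the right. Origin: centre of its underside; +z up. May be absent.
- crucible_b: Like crucible_a. May be absent.
- crucible_c: Like crucible_a. May be absent.
- thread_tin: Flat round tin, 62 mm diameter, 22 mm high, on the bench: leave alone.
- tape: Roll of tape, 67 mm diameter, 19 mm high, on the bench: leave alone.

How it is judged:
By the outcome, as a careful person would: the job done as asked, in the order asked, and still so for the second after the job is handed in, with the robot touching nothing.
Of vial_a, vial_b only 1 to 2 are there at a start; the rules pass over those that are not, and their reading is None.
Of crucible_a, crucible_b, crucible_c only 2 to 3 are there at a start; the rules pass over those that are not, and their reading is None.
At some moment in a run one of crucible_a, crucible_b, crucible_c may be knocked a few centimetres aside while the robot is not near it.
It also fails if it takes over 210 s, if anything falls off the work surface, if the arm or the gripper's body presses on something with over 40 N, if the wrist force passes 120 N, or if a joint passes its speed limit or range.

## Working session

There is one attempt and no reset: what is moved stays moved. The work goes in short steps, Python scripts to look and compute and a tool call to move; the robot and the scene stay as the last step left them, time stands still between calls to the robot, and variables do not carry over. Pictures are saved under pics/ and viewed, at most 14 in all, crops included, and the job is handed in when it is done.

Besides the shell and the picture viewer there is one more tool, called after ">>>" as name(argument=value, ...) on one line, values as JSON. carry_out: Moves the arm, as the interface text tells. Its arguments: {"type":"object","properties":{"increments":{"type":"array"}},"required":["increments"]}

```bash
ls; mkdir -p pics
python3 - <<'E'
from rig import bot
import cv2,numpy as np
for c in("top","side"):
    im=bot.grab_frame(c); cv2.imwrite(f"pics/{c}0.png",im[:,:,::-1])
    k=bot.get_calibration(c); print(c,k["K"].round(1).tolist(),k["R"].round(3).tolist(),k["t"].round(3).tolist(), (-k["R"].T@k["t"]).round(3))
    for n in("sample_tray","vial_a","crucible_a","keeper_post","receiving_deck","load_stand"):
        print(n,[(round(d["confidence"],2),np.round(d["rect"]).tolist()) for d in bot.masks_of(c,n)])
o=bot.get_obs();print({k:np.round(v,3).tolist() for k,v in o.items()},bot.grip_depth)
E
```

```text
pics
top [[366.3, 0.0, 317.6], [0.0, 366.3, 201.5], [0.0, 0.0, 1.0]] [[0.007, -1.0, 0.027], [-0.982, -0.012, -0.187], [0.187, -0.025, -0.982]] [-0.07, 0.556, 0.827] [ 0.391 -0.042  0.918]
sample_tray [(0.78, [167.0, 173.0, 258.0, 228.0])]
vial_a [(0.72, [174.0, 203.0, 196.0, 218.0]), (0.7, [227.0, 190.0, 241.0, 213.0]), (0.57, [203.0, 189.0, 217.0, 213.0])]
crucible_a [(0.6, [425.0, 192.0, 433.0, 198.0]), (0.53, [415.0, 245.0, 423.0, 260.0]), (0.48, [419.0, 223.0, 430.0, 232.0]), (0.45, [178.0, 204.0, 196.0, 221.0]), (0.32, [202.0, 187.0, 218.0, 212.0])]
keeper_post [(0.67, [272.0, 161.0, 312.0, 168.0])]
receiving_deck [(0.92, [270.0, 159.0, 399.0, 252.0])]
load_stand [(0.85, [164.0, 174.0, 263.0, 238.0]), (0.69, [200.0, 185.0, 214.0, 211.0])]
side [[448.6, 0.0, 319.8], [0.0, 448.6, 203.5], [0.0, 0.0, 1.0]] [[-1.0, 0.019, -0.01], [0.018, 0.459, -0.888], [-0.012, -0.888, -0.46]] [0.55, 0.098, 1.096] [0.562 0.917 0.596]
sample_tray [(0.69, [282.0, 246.0, 357.0, 315.0]), (0.36, [326.0, 272.0, 341.0, 305.0])]
vial_a [(0.92, [302.0, 253.0, 333.0, 269.0]), (0.86, [325.0, 270.0, 338.0, 303.0]), (0.55, [300.0, 269.0, 328.0, 284.0])]
crucible_a []
keeper_post [(0.49, [274.0, 222.0, 281.0, 243.0]), (0.49, [259.0, 175.0, 281.0, 190.0])]
receiving_deck [(0.86, [270.0, 182.0, 365.0, 247.0])]
load_stand [(0.75, [274.0, 257.0, 358.0, 339.0])]
{'t': 0.7, 'qpos': [-1.358, 0.383, 0.044, 1.598, -0.018, 1.161, -0.05], 'joint_velocities': [0.0, 0.0, -0.001, 0.001, 0.002, -0.0, 0.002], 'joint_efforts': [-0.001, -43.329, 1.023, -24.984, 0.01, 0.002, 0.0], 'eef_pos': [0.199, 0.619, 0.405], 'tool_rot': [-0.0, 0.155, 0.988, 0.0], 'contact_force': [-0.333, -0.081, -0.195], 'wrist_torque': [0.058, -0.026, 0.033], 'finger_force': 0.0, 'gripper_width': 1.001} 0.1547
```

Run:
```python
import cv2,numpy as np
a=cv2.imread("pics/top0.png")[145:265,150:450]; b=cv2.imread("pics/side0.png")[150:345,200:400]
cv2.imwrite("pics/a1.png",cv2.resize(a,(800,320),interpolation=cv2.INTER_CUBIC))
cv2.imwrite("pics/a2.png",cv2.resize(b,(600,585),interpolation=cv2.INTER_CUBIC))
```

```text
(no output)
```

View pics/a1.png

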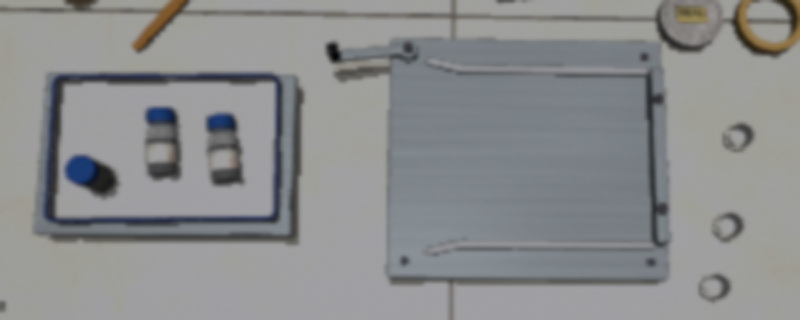

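View pics/a2.png

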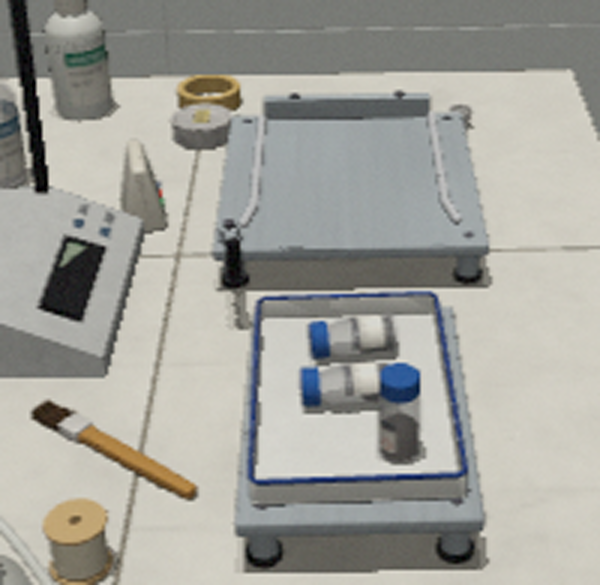

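View pics/top0.png

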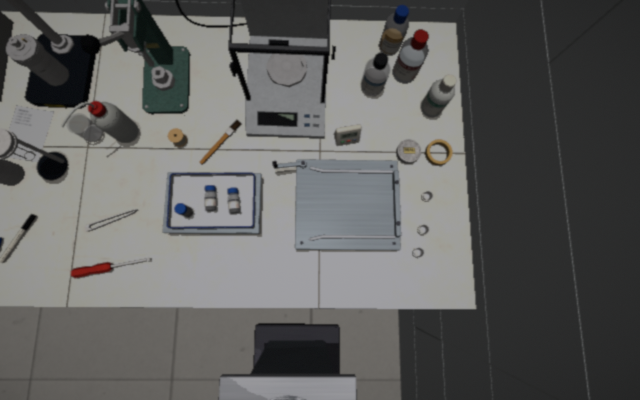

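```bash
cat > h.py <<'E'
from rig import bot
import cv2,numpy as np
def ray(c,uv,z):
    k=bot.get_calibration(c);C=-k["R"].T@k["t"]
    uv=np.atleast_2d(np.array(uv,float))
    d=(np.linalg.inv(k["K"])@np.c_[uv,np.ones(len(uv))].T).T@k["R"]
    return (C+d*((z-C[2])/d[:,2])[:,None])[:,:2]
def mrect(c,mask,z):
    cs,_=cv2.findContours(mask.astype(np.uint8),cv2.RETR_EXTERNAL,cv2.CHAIN_APPROX_NONE)
    p=max(cs,key=len)[:,0,:]
    r=cv2.minAreaRect((ray(c,p,z)*1000).astype(np.float32)); return np.round(r[0],1),np.round(r[1],1),round(r[2],1)
def cen(m): v,u=np.nonzero(m); return [u.mean(),v.mean()]
def proj(c,X):
    k=bot.get_calibration(c);p=k["K"]@(k["R"]@np.array(X)+k["t"]);return p[:2]/p[2]
def go(*tg,yaw=None):
    """print per-leg deltas, in tool units, for TCP targets (x,y,z); yaw = direction (rad) of tool y minus world y"""
    o=bot.get_obs();w,x,y,z=o["tool_rot"]
    R=cv2.Rodrigues(np.array([x,y,z])/np.linalg.norm([x,y,z])*2*np.arctan2(np.linalg.norm([x,y,z]),w))[0]
    cur=np.arctan2(-R[0,1],R[1,1]); 
    yaw=cur if yaw is None else yaw
    d=(cur-yaw+np.pi/2)%np.pi-np.pi/2
    a=cur-d; ty=np.array([-np.sin(a),np.cos(a),0]);tx=np.array([-np.cos(a),-np.sin(a),0])
    print("t %.2f pos"%o["t"],o["eef_pos"].round(4) if hasattr(o["eef_pos"],"round") else o["eef_pos"],"yaw %.3f"%cur,"tilt %.3f"%R[2,2],"roll units %.2f"%(np.degrees(d)/5),"w %.3f ff %.1f"%(o["gripper_width"],o["finger_force"]),"F",np.round(o["contact_force"],1))
    p=np.array(o["eef_pos"])
    for t in tg:
        t=np.array(t);e=t-p;print(t.round(4),"-> x %.2f y %.2f z %.2f"%(e@tx/.06,e@ty/.06,-e[2]/.06));p=t
def snap(c,name,box=None,s=1):
    im=bot.grab_frame(c)[:,:,::-1]
    if box: im=im[box[1]:box[3],box[0]:box[2]]
    cv2.imwrite("pics/"+name,cv2.resize(im,None,fx=s,fy=s,interpolation=cv2.INTER_CUBIC))
E
python3 - <<'E'
from h import *
for c in("top","side"):
    bot.grab_frame(c)
    for n,z in(("receiving_deck",.04),("load_stand",.04),("sample_tray",.062)):
        print(c,n,mrect(c,bot.masks_of(c,n)[0]["mask"],z))
    for d in bot.masks_of(c,"vial_a"): print(c,"vial",d["confidence"],mrect(c,d["mask"],.0555),np.array(cen(d["mask"])).round(1))
    if c=="top":
        for d in bot.masks_of(c,"crucible_a"): print("cru",d["confidence"],ray(c,cen(d["mask"]),.010).round(4))
print("post",ray("top",[275,164],.07))
# manual corners from crop a1: tray rim, stand, deck
f=lambda p:[150+p[0]*.375,145+p[1]*.375]
for n,ps,z in(("tray",[(55,77),(281,77),(278,219),(47,219)],.06),("deck",[(388,40),(662,40),(666,278),(388,278)],.04),("stand",[(47,74),(297,76),(292,236),(36,234)],.04),("capC",[(82,168)],.102),("v1",[(160,108),(162,176)],.0555),("v2",[(221,115),(226,183)],.0555),("cr",[(738,137),(728,226),(714,287)],.01),("post",[(333,48)],.075),("piv",[(408,50)],.05)):
    print(n,ray("top",[f(p) for p in ps],z).round(3).tolist())
E
```

```text
top receiving_deck (array([ 555.8, -109.8]), array([223.8, 316.8]), 0.5)
top load_stand (array([553.3, 191.5]), array([153.2, 236.4]), 0.6)
top sample_tray (array([557.3, 189.4]), array([132.9, 201.7]), 0.6)
top vial 0.76 (array([555.7, 137.4]), array([65.9, 27.1]), 6.1) [233.1 201. ]
top vial 0.66 (array([561. , 193.7]), array([63.2, 26. ]), 3.4) [209.8 198.4]
top vial 0.6 (array([531.1, 252.4]), array([46.4, 26. ]), 64.3) [183.9 210. ]
top vial 0.52 (array([ 552.5, -107.5]), array([219. , 309.1]), 0.5) [346.2 204.4]
cru 0.48 [[ 0.558  -0.1379]]
cru 0.43 [[ 0.4404 -0.3174]]
cru 0.41 [[ 0.4975 -0.3318]]
side receiving_deck (array([ 557.7, -128.9]), array([361.6, 224.7]), 89.9)
side load_stand (array([557.2, 213.1]), array([148.5, 257.5]), 0.2)
side sample_tray (array([559.8, 202.9]), array([133.8, 222.2]), 1.6)
side vial 0.65 (array([559. , 138.6]), array([65.8, 46.8]), 12.8) [316.6 262.2]
side vial 0.65 (array([529.4, 222.6]), array([102. ,  25.1]), 86.7) [332.7 287.8]
post [[0.6431803  0.03916745]]
tray [[0.618, 0.288], [0.621, 0.087], [0.492, 0.084], [0.49, 0.285]]
deck [[0.663, -0.009], [0.667, -0.266], [0.445, -0.262], [0.442, -0.013]]
stand [[0.626, 0.304], [0.627, 0.075], [0.479, 0.074], [0.479, 0.301]]
capC [[0.528, 0.243]]
v1 [[0.592, 0.194], [0.53, 0.189]]
v2 [[0.586, 0.14], [0.524, 0.132]]
cr [[0.581, -0.344], [0.496, -0.33], [0.439, -0.314]]
post [[0.644, 0.039]]
piv [[0.651, -0.028]]
```

```bash
python3 -c "
from h import *
go((.575,.139,.300),(.575,.139,.219),yaw=.1)"
```

```text
t 1.25 pos [0.1987 0.6189 0.4046] yaw -0.311 tilt -1.000 roll units -4.71 w 1.003 ff 0.0 F [-0.2 -0.2 -0.4]
[0.575 0.139 0.3  ] -> x -5.44 y -8.58 z 1.74
[0.575 0.139 0.219] -> x 0.00 y 0.00 z 1.35
```

>>> carry_out(increments=[[0,0,0,0,-0.942],[0,0,0,0,-0.942],[0,0,0,0,-0.942],[0,0,0,0,-0.942],[0,0,0,0,-0.942],[0,-0.453,-0.715,0.145,0],[0,-0.453,-0.715,0.145,0],[0,-0.453,-0.715,0.145,0],[0,-0.453,-0.715,0.145,0],[0,-0.453,-0.715,0.145,0],[0,-0.453,-0.715,0.145,0],[0,-0.453,-0.715,0.145,0],[0,-0.453,-0.715,0.145,0],[0,-0.453,-0.715,0.145,0],[0,-0.453,-0.715,0.145,0],[0,-0.453,-0.715,0.145,0],[0,-0.453,-0.715,0.145,0],[0,0,0,0,0],[0,0,0,0,0]])

```text
t: 3.62
eef_pos: [0.5748, 0.1395, 0.3002]
tool_rot: [-0.0, -0.05, 0.999, 0.0]
contact_force: [1.2, 0.5, -0.4]
gripper_width: 0.503
finger_force: 0.0
```

```bash
python3 -c "
from h import *
go((.575,.139,.300),(.575,.139,.219),yaw=.1)
snap('side','s1.png',(240,180,400,345),3.5)"
```

```text
t 3.62 pos [0.5748 0.1395 0.3002] yaw 0.100 tilt -1.000 roll units -0.00 w 0.503 ff 0.0 F [ 1.2  0.5 -0.4]
[0.575 0.139 0.3  ] -> x -0.00 y -0.01 z 0.00
[0.575 0.139 0.219] -> x 0.00 y 0.00 z 1.35
```

View pics/s1.png

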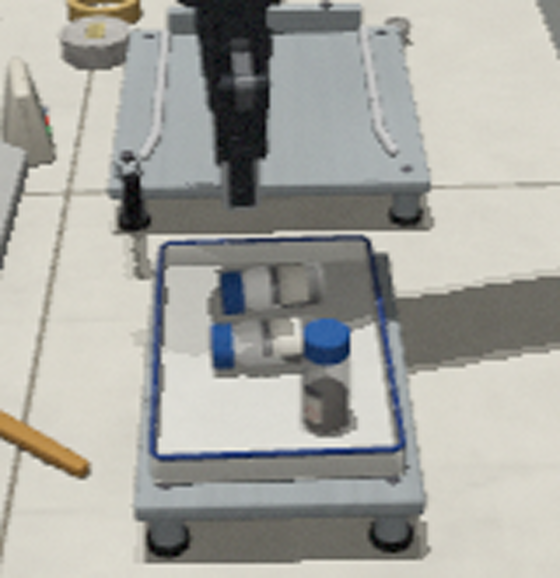

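The gripper (crop ~(240,200)) hangs above the cap region of the far tipped vial (~(250,285)). Descend and close lightly.

>>> carry_out(increments=[[0,0,0,0.45,0],[0,0,0,0.45,0],[0,0,0,0.45,0],[0,0,0,0,0],[0.38,0,0,0,0],[0.38,0,0,0,0],[0.38,0,0,0,0],[0.38,0,0,0,0]])

```text
t: 4.68
eef_pos: [0.5753, 0.1393, 0.2201]
tool_rot: [0.001, -0.05, 0.999, 0.0]
contact_force: [0.9, 0.7, -0.5]
gripper_width: 0.313
finger_force: 0.6
```

>>> carry_out(increments=[[0.4,0,0,0,0],[0.4,0,0,0,0],[0.4,0,0,-0.1,0],[0.4,0,0,-0.1,0],[0.4,0,0,-0.1,0],[0.4,0,0,-0.1,0],[0.4,0,0,-0.1,0],[0.4,0,0,0,0]])

```text
t: 5.68
eef_pos: [0.5752, 0.1394, 0.25]
tool_rot: [0.001, -0.05, 0.999, 0.0]
contact_force: [1.3, 0.0, -0.0]
gripper_width: 0.299
finger_force: 5.1
```

```bash
python3 -c "
from h import *
snap('side','s2.png',(240,180,400,345),3.5)"
```

```text
(no output)
```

View pics/s2.png

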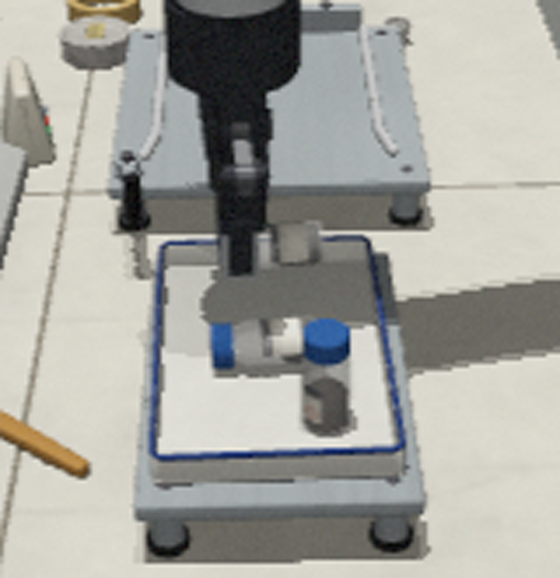

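>>> carry_out(increments=[[0.39,0,0,0,0],[0.39,0,0,0,0],[0.385,0,0,0,0],[0.385,0,0,0,0],[0.385,0,0,0,0]])

```text
t: 6.35
eef_pos: [0.5748, 0.1393, 0.2492]
tool_rot: [-0.0, -0.05, 0.999, -0.0]
contact_force: [-0.4, 0.0, -0.5]
gripper_width: 0.299
finger_force: 1.3
```

```bash
cat >> h.py <<'E'
def vials(c="side"):
    bot.grab_frame(c)
    for d in bot.masks_of(c,"vial_a"): print(round(d["confidence"],2),np.round(d["rect"]).tolist(),np.round(cen(d["mask"]),1),mrect(c,d["mask"],.07))
E
python3 -c "
from h import *
vials()"
```

```text
0.85 [328.0, 271.0, 340.0, 304.0] [332.6 288.2] (array([529.5, 242.6]), array([101.7,  26.2]), 88.2)
0.62 [300.0, 272.0, 332.0, 284.0] [312.9 277.7] (array([565.2, 212.2]), array([53.4, 43.8]), 1.2)
0.49 [313.0, 242.0, 335.0, 258.0] [323.5 249.9] (array([543.9, 113.4]), array([50.3, 40.8]), 88.1)
```

>>> carry_out(increments=[[0.381,0,0,0,0],[0.381,0,0,0,0],[0.381,0,0,0,0],[0.381,0,0,0,0]])

```text
t: 6.95
eef_pos: [0.5748, 0.1393, 0.2493]
tool_rot: [-0.0, -0.05, 0.999, -0.0]
contact_force: [0.2, 0.4, -1.0]
gripper_width: 0.312
finger_force: 1.0
```

```bash
python3 -c "
from h import *
vials()"
```

```text
0.92 [299.0, 273.0, 327.0, 283.0] [313. 278.] (array([566.2, 212.6]), array([51.4, 43.4]), 1.2)
0.76 [328.0, 271.0, 340.0, 301.0] [332.8 287.2] (array([529.8, 239.9]), array([96.3, 25.3]), 88.2)
0.6 [306.0, 245.0, 321.0, 272.0] [314.8 260.4] (array([564.5, 141.6]), array([24.5, 91.7]), 0.2)
```

>>> carry_out(increments=[[0.381,0,0,0,0],[0.381,0,0,0,0],[0.381,0,0,0,0],[0.4,0,0,0,0],[0.42,0,0,0,0],[0.42,0,0,0,0],[0.42,0,0,-0.15,0],[0.42,0,0,-0.15,0],[0.42,0,0,0,0]])

```text
t: 8.18
eef_pos: [0.5756, 0.1395, 0.2689]
tool_rot: [0.001, -0.05, 0.999, 0.0]
contact_force: [0.7, -0.2, -0.4]
gripper_width: 0.294
finger_force: 17.8
```

```bash
python3 -c "
from h import *
vials();go((.528,.132,.267),yaw=.0)
snap('side','s3.png',(240,180,400,345),3.5)"
```

```text
0.93 [325.0, 270.0, 341.0, 302.0] [332.7 288.4] (array([529.8, 242.9]), array([95.7, 25.5]), 88.2)
0.88 [300.0, 271.0, 328.0, 282.0] [312.7 277.7] (array([566.3, 212.2]), array([51.2, 43.6]), 1.2)
0.76 [307.0, 236.0, 321.0, 264.0] [313.8 251.9] (array([566., 109.]), array([101.1,  25.3]), 89.0)
t 8.28 pos [0.5749 0.1394 0.2677] yaw 0.100 tilt -1.000 roll units 1.15 w 0.296 ff 17.8 F [-0.1 -0.4 -0.7]
[0.528 0.132 0.267] -> x 0.78 y -0.12 z 0.01
```

View pics/s3.png

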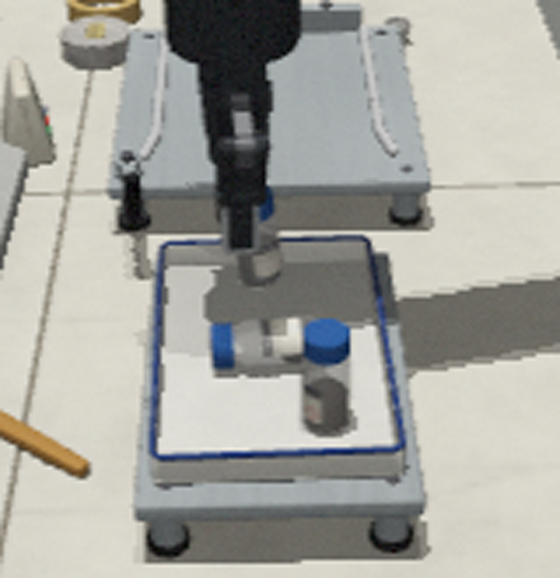

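```bash
python3 -c "
from h import *
for z in (.042,.052,.062,.072): print(z,proj('side',(.566,.1525,z)).round(1),'top far edge',proj('side',(.566,.1265,z+.06)).round(1))
print('vial c check',proj('side',(.528,.2565,.042)),proj('side',(.528,.2305,.102)))
go((.537,.133,.267),yaw=.0)"
```

```text
0.042 [313.4 271.2] top far edge [312.9 240. ]
0.052 [313.4 267.2] top far edge [312.8 235.9]
0.062 [313.3 263.2] top far edge [312.7 231.7]
0.072 [313.2 259.2] top far edge [312.6 227.5]
vial c check [334.03734269 303.66723931] [333.53205472 269.27421398]
t 8.32 pos [0.5748 0.1393 0.2673] yaw 0.100 tilt -1.000 roll units 1.15 w 0.296 ff 17.8 F [ 1.1  0.1 -0.8]
[0.537 0.133 0.267] -> x 0.63 y -0.11 z 0.01
```

>>> carry_out(increments=[[0.42,0,0,0,0.57],[0.42,0,0,0,0.57],[0.42,0.32,-0.06,0,0],[0.42,0.31,-0.05,0,0],[0.42,0,0,0.13,0],[0.42,0,0,0.12,0],[0.42,0,0,0.03,0],[0.42,0,0,0,0],[0.42,0,0,0,0]])

```text
t: 9.45
eef_pos: [0.5374, 0.1327, 0.2506]
tool_rot: [0.0, -0.0, 1.0, 0.0]
contact_force: [-0.3, 0.1, -0.9]
gripper_width: 0.291
finger_force: 17.8
```

```bash
python3 -c "
from h import *
vials();go(yaw=0)
print(proj('side',(.528,.1455,.042)))"
```

```text
0.91 [303.0, 272.0, 329.0, 283.0] [313.  277.5] (array([566.2, 211.3]), array([41.5, 53.1]), 88.2)
0.74 [328.0, 269.0, 341.0, 302.0] [332.5 287.5] (array([529.8, 241.2]), array([99.1, 25.4]), 88.2)
0.55 [322.0, 238.0, 341.0, 270.0] [332.5 256.6] (array([528. , 125.3]), array([106.1,  24.7]), 87.0)
t 9.55 pos [0.5373 0.1327 0.2507] yaw 0.001 tilt -1.000 roll units 0.01 w 0.294 ff 17.8 F [-0.2  0.2 -0.3]
[331.53481669 268.85609212]
```

>>> carry_out(increments=[[0.42,0,0,0.02,0],[0.42,0,0,0.02,0],[0.4,0,0,0,0],[0.385,0,0,0,0],[0.38,0,0,0,0],[0.38,0,0,0,0],[0.375,0,0,0,0],[0.37,0,0,0,0],[0.3,0,0,0,0],[0.1,0,0,0,0],[0,0,0,0,0],[0,0,0,-0.2,0],[0,0,0,-0.6,0],[0,0,0,-0.6,0],[0,0,0,0,0]])

```text
t: 11.42
eef_pos: [0.5389, 0.1329, 0.3366]
tool_rot: [0.004, -0.0, 1.0, 0.002]
contact_force: [0.1, -0.1, -0.8]
gripper_width: 0.5
finger_force: 0.0
```

```bash
python3 -c "
from h import *
vials();go((.581,.195,.300),(.581,.195,.220),yaw=.07)
snap('side','s4.png',(240,180,400,345),3.5)"
```

```text
0.97 [328.0, 270.0, 340.0, 305.0] [332.5 287.7] (array([529.9, 242.6]), array([101.7,  25.4]), 88.1)
0.77 [302.0, 269.0, 329.0, 281.0] [313.6 277.5] (array([566.1, 211.3]), array([41.5, 49. ]), 88.1)
0.72 [324.0, 238.0, 339.0, 269.0] [332.  253.1] (array([526. , 127.1]), array([109.3,  26.3]), 88.0)
t 11.53 pos [0.5371 0.1327 0.3329] yaw 0.001 tilt -1.000 roll units -0.79 w 0.497 ff 0.0 F [-0.1 -0.1 -0.1]
[0.581 0.195 0.3  ] -> x -0.80 y 0.99 z 0.55
[0.581 0.195 0.22 ] -> x 0.00 y 0.00 z 1.33
```

View pics/s4.png

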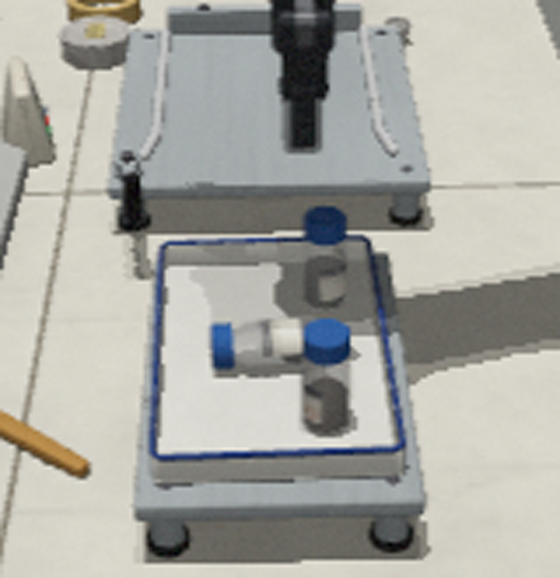

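>>> carry_out(increments=[[0,0,0,0,-0.79],[0,-0.4,0.5,0.27,0],[0,-0.4,0.49,0.27,0],[0,0,0,0,0],[0,0,0,0.45,0],[0,0,0,0.44,0],[0,0,0,0.44,0],[0,0,0,0,0],[0.38,0,0,0,0],[0.38,0,0,0,0],[0.38,0,0,0,0],[0.4,0,0,0,0],[0.4,0,0,0,0],[0.4,0,0,-0.1,0],[0.4,0,0,-0.1,0],[0.4,0,0,-0.1,0],[0.4,0,0,-0.1,0],[0.4,0,0,-0.1,0],[0.4,0,0,0,0]])

```text
t: 13.95
eef_pos: [0.5811, 0.1954, 0.2506]
tool_rot: [0.001, -0.035, 0.999, 0.0]
contact_force: [0.2, -0.2, -0.4]
gripper_width: 0.3
finger_force: 6.5
```

>>> carry_out(increments=[[0.39,0,0,0,0],[0.39,0,0,0,0],[0.385,0,0,0,0],[0.385,0,0,0,0],[0.381,0,0,0,0],[0.381,0,0,0,0],[0.381,0,0,0,0],[0.381,0,0,0,0],[0.381,0,0,0,0],[0.381,0,0,0,0],[0.381,0,0,0,0]])

```text
t: 15.32
eef_pos: [0.5808, 0.1953, 0.2499]
tool_rot: [-0.0, -0.035, 0.999, 0.0]
contact_force: [0.3, -0.9, -0.6]
gripper_width: 0.31
finger_force: 0.7
```

```bash
python3 -c "
from h import *
vials();go()"
```

```text
0.74 [298.0, 256.0, 322.0, 283.0] [309.4 273. ] (array([574.1, 188. ]), array([102.6,  27.2]), 72.7)
0.73 [324.0, 239.0, 338.0, 270.0] [331.9 253.6] (array([525.9, 127.1]), array([109.3,  26.1]), 88.2)
0.7 [324.0, 272.0, 340.0, 302.0] [332.5 287.6] (array([529.8, 241.2]), array([99.1, 25.4]), 88.2)
t 15.43 pos [0.5808 0.1952 0.2499] yaw 0.070 tilt -1.000 roll units 0.00 w 0.314 ff 0.7 F [-0.2 -0.5 -0.8]
```

>>> carry_out(increments=[[0.379,0,0,-0.1,0],[0.379,0,0,0,0],[0.379,0,0,0,0],[0.379,0,0,0,0],[0.379,0,0,0,0],[0.379,0,0,0,0]])

```text
t: 16.18
eef_pos: [0.5807, 0.1953, 0.2558]
tool_rot: [-0.0, -0.035, 0.999, -0.0]
contact_force: [0.2, -0.8, 0.0]
gripper_width: 0.31
finger_force: 0.0
```

```bash
python3 -c "
from h import *
vials();go()
snap('side','s5.png',(240,180,400,345),3.5)"
```

```text
0.88 [325.0, 269.0, 339.0, 303.0] [332.5 287.6] (array([529.8, 241.2]), array([99.1, 25.4]), 88.2)
0.64 [324.0, 238.0, 340.0, 269.0] [332.1 253.2] (array([525.9, 127.1]), array([109.3,  26.4]), 88.0)
0.56 [307.0, 257.0, 322.0, 288.0] [314.9 271.9] (array([563.5, 187.7]), array([107.1,  24.1]), 87.3)
t 16.27 pos [0.5807 0.1953 0.2558] yaw 0.070 tilt -1.000 roll units 0.00 w 0.312 ff 0.0 F [-0.2 -0.5  0.2]
```

View pics/s5.png

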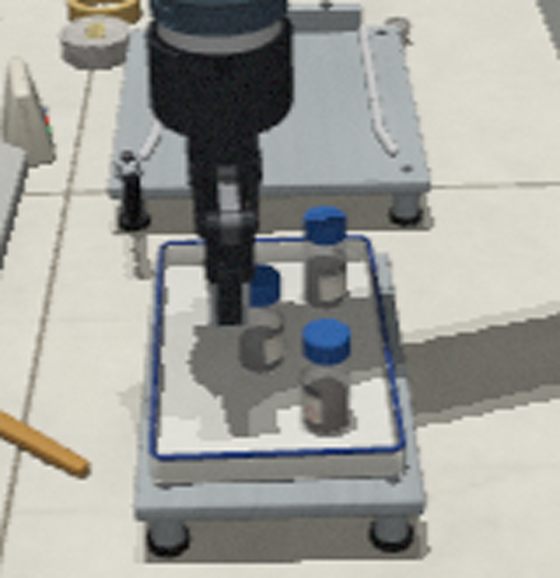

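>>> carry_out(increments=[[0.4,0,0,0,0],[0.42,0,0,0,0],[0.42,0,0,0,0],[0.42,0,0,-0.2,0],[0.42,0,0,0,0.8],[0.42,0,0,0,0]])

```text
t: 17.08
eef_pos: [0.5811, 0.1954, 0.2689]
tool_rot: [0.001, -0.0, 1.0, 0.0]
contact_force: [0.5, 0.2, -0.4]
gripper_width: 0.294
finger_force: 0.0
```

```bash
python3 -c "
from h import *
vials();go((.543,.191,.268),yaw=0)
for z in (.042,.047,.052,.057,.062): print(z,proj('side',(.566,.2085,z)).round(1))"
```

```text
0.59 [324.0, 238.0, 340.0, 271.0] [332.  253.7] (array([525.9, 127. ]), array([109.3,  26.3]), 88.1)
0.58 [306.0, 255.0, 322.0, 286.0] [314.1 271.8] (array([565.7, 187.7]), array([107.1,  25.9]), 88.9)
t 17.18 pos [0.5809 0.1953 0.2683] yaw 0.001 tilt -1.000 roll units 0.01 w 0.290 ff 0.0 F [ 0.6 -0.1 -0.3]
[0.543 0.191 0.268] -> x 0.63 y -0.07 z 0.01
0.042 [313.6 288. ]
0.047 [313.6 286. ]
0.052 [313.5 284. ]
0.057 [313.5 281.9]
0.062 [313.5 279.8]
```

>>> carry_out(increments=[[0.42,0,0,-0.6,0],[0,0,0,-0.3,0],[0,0.25,0.0,0,0],[0,0,0,0,0],[0,0,0,0,0]])

```text
t: 17.8
eef_pos: [0.5648, 0.1952, 0.3205]
tool_rot: [-0.001, -0.0, 1.0, -0.0]
contact_force: [-0.5, -0.3, 0.7]
gripper_width: 0.505
finger_force: 0.0
```

```bash
python3 -c "
from h import *
vials();vials('top');go((.566,.195,.322),yaw=0)"
```

```text
0.84 [326.0, 239.0, 339.0, 272.0] [332.2 254.2] (array([526.5, 129.1]), array([105.4,  25.4]), 86.8)
0.75 [307.0, 256.0, 319.0, 285.0] [313.5 271.2] (array([566.2, 189.5]), array([103.5,  26.8]), 88.9)
0.6 [328.0, 270.0, 342.0, 305.0] [332.4 287.9] (array([529.9, 242.6]), array([101.8,  25.4]), 88.2)
0.74 [420.0, 224.0, 431.0, 233.0] [423.5 228.8] (array([ 491.6, -312.4]), array([21.2, 21.6]), 87.4)
0.73 [198.0, 192.0, 219.0, 204.0] [207.9 196.6] (array([563.5, 194.1]), array([42.8, 26. ]), 46.5)
0.61 [177.0, 201.0, 197.0, 217.0] [183.7 210.2] (array([528.3, 247.6]), array([45.7, 26.6]), 64.3)
0.45 [224.0, 208.0, 241.0, 220.0] [232.5 212.8] (array([523.9, 135. ]), array([40.4, 27.6]), 46.4)
t 18.00 pos [0.5657 0.1952 0.3212] yaw -0.000 tilt -1.000 roll units -0.00 w 0.498 ff 0.0 F [-1.  -0.3  0.8]
[0.566 0.195 0.322] -> x -0.00 y -0.00 z -0.01
```

>>> carry_out(increments=[[0,0,0,0.6,0],[0,0,0,0.55,0],[0,0,0,0,0],[0.38,0,0,0,0],[0.4,0,0,0,0],[0.42,0,0,0,0],[0.42,0,0,0,0],[0.42,0,0,-0.1,0],[0.42,0.32,-0.04,0,0],[0.42,0.32,-0.04,0,0],[0.42,0,0,0,0],[0.42,0,0,0.08,0],[0.42,0,0,0.02,0],[0.4,0,0,0,0],[0.385,0,0,0,0],[0.375,0,0,0,0],[0.36,0,0,0,0],[0.2,0,0,0,0],[0,0,0,0,0],[0,0,0,-0.2,0]])

```text
t: 20.5
eef_pos: [0.5267, 0.1903, 0.2643]
tool_rot: [-0.001, 0.0, 1.0, -0.001]
contact_force: [0.9, -0.3, 0.7]
gripper_width: 0.5
finger_force: 0.0
```

>>> carry_out(increments=[[0,0,0,-0.6,0],[0,0,0,-0.6,0],[0,0,0,0,0]])

```text
t: 20.88
eef_pos: [0.5291, 0.1909, 0.3415]
tool_rot: [0.004, 0.0, 1.0, 0.002]
contact_force: [0.3, 0.4, -0.1]
gripper_width: 0.498
finger_force: 0.0
```

```bash
python3 -c "
from h import *
vials()
bot.grab_frame('top')
print(mrect('top',bot.masks_of('top','sample_tray')[0]['mask'],.062))
for d in bot.masks_of('top','crucible_a'): print('cru',round(d['confidence'],2),np.round(d['rect']),ray('top',cen(d['mask']),.010).round(4))
go((.581,-.340,.30),(.581,-.340,.178),yaw=0)
snap('side','s6.png',(240,180,400,345),3.5)"
```

```text
0.83 [327.0, 272.0, 340.0, 302.0] [332.2 287. ] (array([531.7, 241.1]), array([99.3, 27.2]), 86.7)
0.69 [259.0, 176.0, 280.0, 190.0] [269.2 180.2] (array([ 689.2, -248.8]), array([75.2, 63.8]), 85.5)
0.6 [325.0, 240.0, 340.0, 262.0] [331.4 247.9] (array([526.6, 111.3]), array([78.1, 27.6]), 86.8)
0.49 [324.0, 255.0, 343.0, 272.0] [333.2 263.3] (array([525.1, 165.3]), array([59.6, 25.9]), 88.1)
0.32 [267.0, 179.0, 364.0, 245.0] [311.5 212.6] (array([602.1, -73. ]), array([124.6, 331.6]), 0.3)
(array([ 682.6, -359.9]), array([64.7, 68.1]), 87.3)
cru 0.57 [425. 190. 431. 199.] [[ 0.5846 -0.3455]]
cru 0.53 [421. 225. 428. 231.] [[ 0.4984 -0.3314]]
t 21.12 pos [0.5267 0.1903 0.3357] yaw -0.000 tilt -1.000 roll units -0.00 w 0.502 ff 0.0 F [-0.2 -0.6  0.1]
[ 0.581 -0.34   0.3  ] -> x -0.91 y -8.84 z 0.59
[ 0.581 -0.34   0.178] -> x 0.00 y 0.00 z 2.03
```

View pics/s6.png

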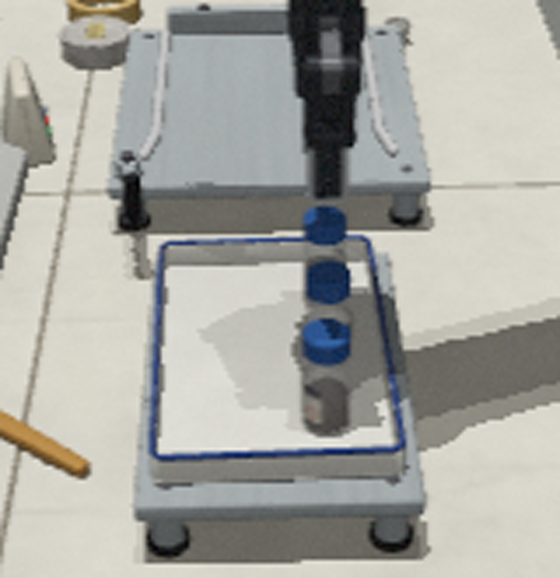

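>>> carry_out(increments=[[-0.2,-0.092,-0.89,0,0],[-0.2,-0.092,-0.89,0,0],[-0.2,-0.092,-0.89,0,0],[-0.2,-0.092,-0.89,0,0],[-0.2,-0.092,-0.89,0,0],[-0.2,-0.092,-0.89,0,0],[-0.2,-0.092,-0.89,0,0],[-0.2,-0.092,-0.89,0,0],[-0.2,-0.092,-0.89,0,0],[-0.2,-0.092,-0.89,0,0],[-0.2,0,0,0.6,0],[-0.2,0,0,0.6,0],[-0.2,0,0,0.2,0],[-0.2,0,0,0,0]])

```text
t: 22.92
eef_pos: [0.5822, -0.343, 0.2515]
tool_rot: [-0.001, -0.0, 1.0, 0.001]
contact_force: [0.9, -0.6, 0.1]
gripper_width: 0.597
finger_force: 0.0
```

```bash
python3 -c "
from h import *
go((.582,-.344,.178),yaw=0)
snap('top','t1.png',(350,150,470,280),4.5)
for d in bot.masks_of('top','crucible_a'): print('cru',round(d['confidence'],2),np.round(d['rect']),ray('top',cen(d['mask']),.010).round(4))
"
```

```text
t 22.93 pos [ 0.5822 -0.343   0.2515] yaw 0.000 tilt -1.000 roll units 0.00 w 0.597 ff 0.0 F [ 0.9 -0.6  0.1]
[ 0.582 -0.344  0.178] -> x 0.00 y -0.02 z 1.22
cru 0.49 [425. 192. 433. 198.] [[ 0.5823 -0.3468]]
cru 0.49 [421. 224. 429. 233.] [[ 0.4985 -0.3311]]
```

View pics/t1.png

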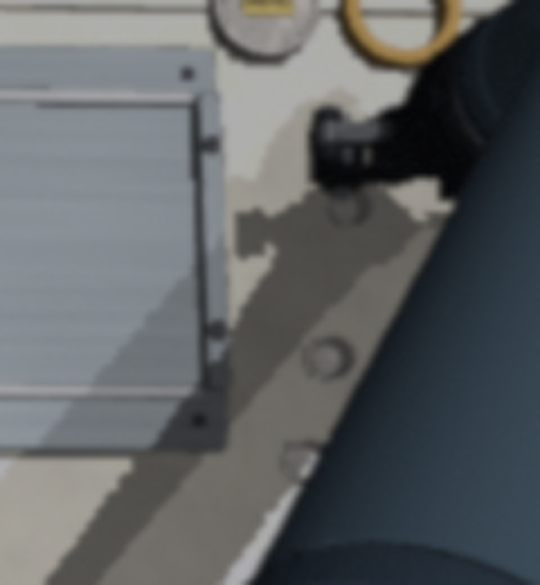

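>>> carry_out(increments=[[-0.2,0,-0.03,0.4,0],[-0.2,0,0,0.4,0],[-0.2,0,0,0.4,0],[-0.2,0,0,0,0],[0.3,0,0,0,0],[0.5,0,0,0,0],[0.5,0,0,0,0],[0.5,0,0,0,0],[0.5,0,0,0,0],[0.5,0,0,-0.3,0],[0.5,0,0,-0.8,0],[0.5,0,0,-0.8,0],[0.5,0,0,-0.5,0],[0.5,0,0,0,0]])

```text
t: 24.78
eef_pos: [0.5834, -0.3465, 0.3298]
tool_rot: [0.004, 0.0, 1.0, -0.002]
contact_force: [-0.5, -0.4, 0.3]
gripper_width: 0.255
finger_force: 33.0
```

>>> carry_out(increments=[[0.5,0,0.9,0,0],[0.5,0,0.9,0,0],[0.5,0,0.9,0,0],[0.5,0,0.9,0,0],[0.5,0,0.9,0,0],[0.5,0,0.9,0,0],[0.5,0,0.9,0,0],[0.5,0,0.9,0,0],[0.5,0,0.9,0,0],[0.5,-0.05,0.9,0,0],[0.5,-0.06,0.86,0,0],[0.5,0,0,0,0],[0.5,0,0,0.9,0],[0.5,0,0,0,0]])

```text
t: 26.52
eef_pos: [0.586, 0.2441, 0.2652]
tool_rot: [-0.006, 0.001, 1.0, -0.003]
contact_force: [-0.4, -0.2, -1.3]
gripper_width: 0.26
finger_force: 33.0
```

```bash
python3 -c "
from h import *
go((.590,.245,.224),yaw=0)
snap('side','s7.png',(240,200,400,345),3.7)
for d in bot.masks_of('side','crucible_a'): print('cru',round(d['confidence'],2),np.round(d['rect']),mrect('side',d['mask'],.1))
"
```

```text
t 26.52 pos [0.586  0.2441 0.2652] yaw -0.001 tilt -1.000 roll units -0.01 w 0.260 ff 33.0 F [-0.4 -0.2 -1.3]
[0.59  0.245 0.224] -> x -0.07 y 0.02 z 0.69
```

View pics/s7.png

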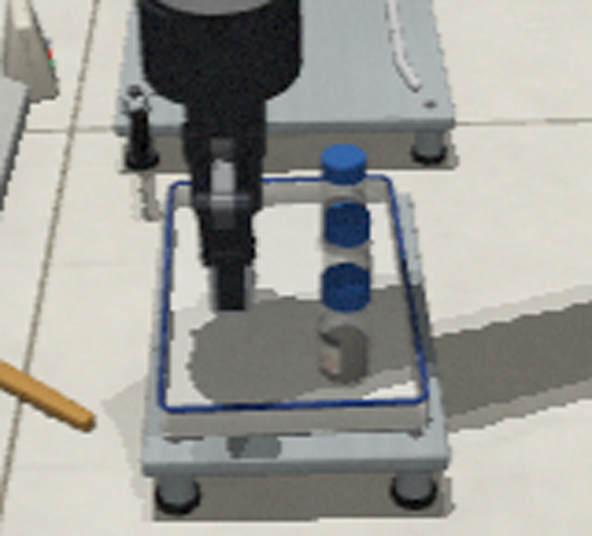

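>>> carry_out(increments=[[0.5,-0.07,0.02,0.3,0],[0.5,0,0,0.3,0],[0.5,0,0,0.08,0],[0.5,0,0,0,0],[0.5,0,0,0.03,0],[0.4,0,0,0,0],[0.3,0,0,0,0],[0.2,0,0,0,0],[0.1,0,0,0,0],[0.1,0,0,-0.3,0],[0,0,0,-0.8,0],[0,0,0,-0.8,0],[0,0,0,0,0]])

```text
t: 28.25
eef_pos: [0.5958, 0.2479, 0.3496]
tool_rot: [0.006, 0.0, 1.0, 0.003]
contact_force: [0.4, -0.4, 0.9]
gripper_width: 0.497
finger_force: 0.0
```

```bash
python3 -c "
from h import *
go((.4985,-.331,.335),(.4985,-.331,.179),yaw=0)
bot.grab_frame('side');bot.grab_frame('top')
for c,z in(('side',.052),('top',.052),('top',.01)):
  for d in bot.masks_of(c,'crucible_a'): print(c,z,'cru',round(d['confidence'],2),np.round(d['rect']),ray(c,cen(d['mask']),z))
"
```

```text
t 28.25 pos [0.5958 0.2479 0.3496] yaw -0.001 tilt -1.000 roll units -0.01 w 0.497 ff 0.0 F [ 0.4 -0.4  0.9]
[ 0.4985 -0.331   0.335 ] -> x 1.62 y -9.65 z 0.24
[ 0.4985 -0.331   0.179 ] -> x 0.00 y 0.00 z 2.60
side 0.052 cru 0.62 [289. 291. 306. 304.] [[0.59632625 0.24748212]]
side 0.052 cru 0.57 [280. 248. 356. 315.] [[0.56418312 0.2097878 ]]
top 0.052 cru 0.55 [419. 226. 431. 232.] [[ 0.49342793 -0.31829092]]
top 0.052 cru 0.53 [182. 178. 193. 188.] [[0.59512861 0.25244854]]
top 0.01 cru 0.55 [419. 226. 431. 232.] [[ 0.49837359 -0.33168718]]
top 0.01 cru 0.53 [182. 178. 193. 188.] [[0.60500667 0.26673261]]
```

>>> carry_out(increments=[[-0.2,0.15,-0.96,0,0],[-0.2,0.15,-0.96,0,0],[-0.2,0.15,-0.96,0,0],[-0.2,0.15,-0.96,0,0],[-0.2,0.15,-0.96,0,0],[-0.2,0.15,-0.96,0,0],[-0.2,0.15,-0.96,0,0],[-0.2,0.15,-0.96,0,0],[-0.2,0.15,-0.96,0,0],[-0.2,0.15,-0.96,0,0],[-0.2,0,0,0.6,0],[-0.2,0,0,0.8,0],[-0.2,0,0,0,0],[-0.2,0,0,0,0]])

```text
t: 30.25
eef_pos: [0.5036, -0.3286, 0.2587]
tool_rot: [-0.0, -0.0, 1.0, -0.0]
contact_force: [1.0, -0.1, 0.4]
gripper_width: 0.599
finger_force: 0.0
```

```bash
python3 -c "
from h import *
bot.grab_frame('top')
for d in bot.masks_of('top','crucible_a'): print('cru',round(d['confidence'],2),np.round(d['rect']),ray('top',cen(d['mask']),.01))
go((.4985,-.331,.179),yaw=0)
"
```

```text
cru 0.67 [172. 176. 180. 182.] [[0.61971067 0.29456446]]
cru 0.62 [164. 176. 260. 233.] [[0.52302605 0.17793485]]
cru 0.55 [421. 225. 428. 233.] [[ 0.49589578 -0.33097634]]
t 30.35 pos [ 0.5043 -0.3291  0.2604] yaw 0.000 tilt -1.000 roll units 0.00 w 0.601 ff 0.0 F [ 0.4  0.2 -0. ]
[ 0.4985 -0.331   0.179 ] -> x 0.10 y -0.03 z 1.36
```

>>> carry_out(increments=[[-0.2,0.1,-0.03,0.45,0],[-0.2,0,0,0.45,0],[-0.2,0,0,0.44,0],[-0.2,0,0,0,0],[0.3,0,0,0,0],[0.5,0,0,0,0],[0.5,0,0,0,0],[0.5,0,0,0,0],[0.5,0,0,0,0],[0.5,0,0,-0.3,0],[0.5,0,0,-0.8,0],[0.5,0,0,-0.8,0],[0.5,0,0,-0.6,0],[0.5,0,0,0,0],[0.5,0,0,0,0]])

```text
t: 32.22
eef_pos: [0.4969, -0.3299, 0.3278]
tool_rot: [-0.0, 0.0, 1.0, 0.0]
contact_force: [-0.3, 0.1, -1.1]
gripper_width: 0.253
finger_force: 33.3
```

```bash
python3 -c "
from h import *
bot.grab_frame('side');bot.grab_frame('top')
for c,z in(('side',.052),('top',.052),('top',.01)):
  for d in bot.masks_of(c,'crucible_a'): print(c,z,'cru',round(d['confidence'],2),np.round(d['rect']),ray(c,cen(d['mask']),z))
go((.588,.188,.330),(.588,.188,.235),yaw=0)
"
```

```text
side 0.052 cru 0.54 [281. 302. 301. 308.] [[0.60962214 0.26811898]]
top 0.052 cru 0.54 [169. 175. 180. 182.] [[0.60704169 0.27941384]]
top 0.052 cru 0.4 [414. 243. 423. 257.] [[ 0.43775522 -0.30376186]]
top 0.01 cru 0.54 [169. 175. 180. 182.] [[0.61749751 0.29500569]]
top 0.01 cru 0.4 [414. 243. 423. 257.] [[ 0.44000081 -0.31645348]]
t 32.48 pos [ 0.4969 -0.3299  0.3264] yaw -0.000 tilt -1.000 roll units -0.00 w 0.262 ff 33.3 F [-0.5  0.2  0.3]
[0.588 0.188 0.33 ] -> x -1.52 y 8.63 z -0.06
[0.588 0.188 0.235] -> x 0.00 y 0.00 z 1.58
```

>>> carry_out(increments=[[0.5,-0.152,0.863,0,0],[0.5,-0.152,0.863,0,0],[0.5,-0.152,0.863,0,0],[0.5,-0.152,0.863,0,0],[0.5,-0.152,0.863,0,0],[0.5,-0.152,0.863,0,0],[0.5,-0.152,0.863,0,0],[0.5,-0.152,0.863,0,0],[0.5,-0.152,0.863,0,0],[0.5,-0.152,0.863,0,0],[0.5,0,0,0,0],[0.5,0,0,0.9,0],[0.5,0,0,0,0],[0.5,0,0,0,0]])

```text
t: 34.22
eef_pos: [0.5889, 0.1864, 0.2743]
tool_rot: [0.0, 0.001, 1.0, -0.0]
contact_force: [0.1, 0.3, -0.8]
gripper_width: 0.256
finger_force: 33.3
```

```bash
python3 -c "
from h import *
go((.588,.188,.2215),yaw=0)
snap('side','s8.png',(260,220,380,330),5)
"
```

```text
t 34.23 pos [0.5889 0.1864 0.2743] yaw -0.002 tilt -1.000 roll units -0.02 w 0.256 ff 33.3 F [ 0.1  0.3 -0.8]
[0.588  0.188  0.2215] -> x 0.02 y 0.03 z 0.88
```

View pics/s8.png

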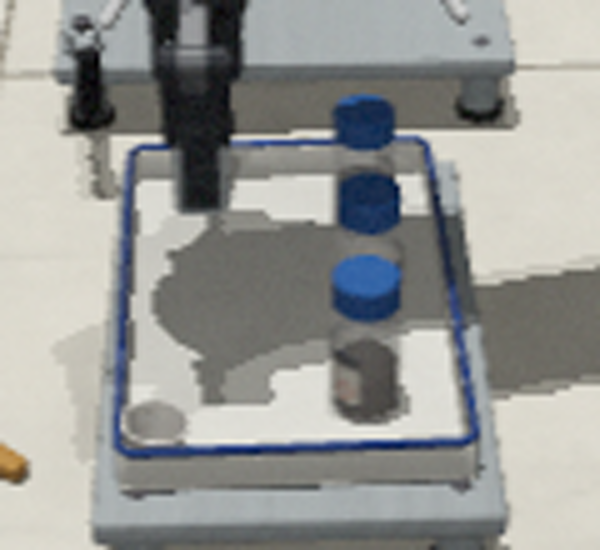

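>>> carry_out(increments=[[0.5,0.01,0.02,0.4,0],[0.5,0,0,0.35,0],[0.5,0,0,0.1,0],[0.5,0,0,0,0],[0.5,0,0,0.03,0],[0.4,0,0,0,0],[0.3,0,0,0,0],[0.2,0,0,0,0],[0.1,0,0,0,0],[0,0,0,0,0],[0,0,0,-0.3,0],[0,0,0,-0.8,0],[0,0,0,-0.8,0],[0,0,0,0,0],[0,0,0,0,0]])

```text
t: 36.15
eef_pos: [0.5879, 0.1886, 0.336]
tool_rot: [0.0, 0.0, 1.0, 0.0]
contact_force: [0.4, -0.6, -0.5]
gripper_width: 0.499
finger_force: 0.0
```

```bash
python3 -c "
from h import *
bot.grab_frame('side');bot.grab_frame('top')
for c,z in(('side',.052),('top',.052),('top',.01)):
  for d in bot.masks_of(c,'crucible_a'): print(c,z,'cru',round(d['confidence'],2),np.round(d['rect']),ray(c,cen(d['mask']),z))
go((.440,-.315,.330),yaw=0)
"
```

```text
side 0.052 cru 0.6 [280. 300. 299. 310.] [[0.6097713  0.26824192]]
side 0.052 cru 0.4 [259. 187. 277. 199.] [[ 0.69452394 -0.21402482]]
side 0.052 cru 0.38 [281. 249. 353. 317.] [[0.56274573 0.21052661]]
top 0.052 cru 0.67 [415. 245. 423. 256.] [[ 0.43788236 -0.30459215]]
top 0.052 cru 0.46 [168. 176. 179. 183.] [[0.60476047 0.27932851]]
top 0.052 cru 0.4 [208. 182. 218. 188.] [[0.58943115 0.1920255 ]]
top 0.01 cru 0.67 [415. 245. 423. 256.] [[ 0.44013412 -0.31732404]]
top 0.01 cru 0.46 [168. 176. 179. 183.] [[0.61510566 0.29491623]]
top 0.01 cru 0.4 [208. 182. 218. 188.] [[0.59903288 0.2033791 ]]
t 36.40 pos [0.5874 0.1886 0.3336] yaw -0.000 tilt -1.000 roll units -0.00 w 0.498 ff 0.0 F [-0.8 -0.4  0.3]
[ 0.44  -0.315  0.33 ] -> x 2.46 y -8.39 z 0.06
```

>>> carry_out(increments=[[-0.2,0.246,-0.84,0,0],[-0.2,0.246,-0.84,0,0],[-0.2,0.246,-0.84,0,0],[-0.2,0.246,-0.84,0,0],[-0.2,0.246,-0.84,0,0],[-0.2,0.246,-0.84,0,0],[-0.2,0.246,-0.84,0,0],[-0.2,0.246,-0.84,0,0],[-0.2,0.246,-0.84,0,0],[-0.2,0.246,-0.84,0,0],[-0.2,0,0,0.6,0],[-0.2,0,0,0.6,0],[-0.2,0,0,0,0],[-0.2,0,0,0,0]])

```text
t: 38.15
eef_pos: [0.4407, -0.3156, 0.2637]
tool_rot: [0.0, -0.0, 1.0, -0.0]
contact_force: [0.6, -0.4, 0.2]
gripper_width: 0.603
finger_force: 0.0
```

```bash
python3 -c "
from h import *
bot.grab_frame('top')
for d in bot.masks_of('top','crucible_a'): print('cru',round(d['confidence'],2),np.round(d['rect']),ray('top',cen(d['mask']),.01))
go((.440,-.3155,.179),yaw=0)
"
```

```text
cru 0.68 [171. 174. 179. 185.] [[0.61882093 0.2958952 ]]
cru 0.43 [206. 183. 216. 194.] [[0.5980833 0.2037584]]
t 38.25 pos [ 0.4411 -0.3158  0.2646] yaw 0.000 tilt -1.000 roll units 0.00 w 0.598 ff 0.0 F [-0.7 -0.3 -0.1]
[ 0.44   -0.3155  0.179 ] -> x 0.02 y 0.00 z 1.43
```

>>> carry_out(increments=[[-0.2,0.02,0,0.5,0],[-0.2,0,0,0.5,0],[-0.2,0,0,0.42,0],[-0.2,0,0,0,0],[0.3,0,0,0,0],[0.5,0,0,0,0],[0.5,0,0,0,0],[0.5,0,0,0,0],[0.5,0,0,0,0],[0.5,0,0,-0.3,0],[0.5,0,0,-0.8,0],[0.5,0,0,-0.8,0],[0.5,0,0,-0.6,0],[0.5,0,0,0,0],[0.5,0,0,0,0]])

```text
t: 40.12
eef_pos: [0.4387, -0.3149, 0.3278]
tool_rot: [-0.0, 0.0, 1.0, 0.0]
contact_force: [-0.8, 0.5, -1.2]
gripper_width: 0.258
finger_force: 31.0
```

```bash
python3 -c "
from h import *
go((.588,.132,.330),(.588,.132,.235),yaw=0)
"
```

```text
t 40.12 pos [ 0.4387 -0.3149  0.3278] yaw -0.000 tilt -1.000 roll units -0.00 w 0.258 ff 31.0 F [-0.8  0.5 -1.2]
[0.588 0.132 0.33 ] -> x -2.49 y 7.45 z -0.04
[0.588 0.132 0.235] -> x 0.00 y 0.00 z 1.58
```

>>> carry_out(increments=[[0.5,-0.277,0.83,0,0],[0.5,-0.277,0.83,0,0],[0.5,-0.277,0.83,0,0],[0.5,-0.277,0.83,0,0],[0.5,-0.277,0.83,0,0],[0.5,-0.277,0.83,0,0],[0.5,-0.277,0.83,0,0],[0.5,-0.277,0.83,0,0],[0.5,-0.277,0.8,0,0],[0.5,0,0,0,0],[0.5,0,0,0.9,0],[0.5,0,0,0.5,0],[0.5,0,0,0.3,0],[0.5,0,0,0,0],[0.5,0,0,0,0]])

```text
t: 42.0
eef_pos: [0.5894, 0.1307, 0.2268]
tool_rot: [0.001, 0.0, 1.0, 0.0]
contact_force: [-0.6, 0.2, 0.7]
gripper_width: 0.259
finger_force: 31.3
```

```bash
python3 -c "
from h import *
go((.588,.132,.2215),yaw=0)
"
```

```text
t 42.00 pos [0.5894 0.1307 0.2268] yaw -0.001 tilt -1.000 roll units -0.01 w 0.259 ff 31.3 F [-0.6  0.2  0.7]
[0.588  0.132  0.2215] -> x 0.02 y 0.02 z 0.09
```

>>> carry_out(increments=[[0.5,0,0,0.08,0],[0.5,0,0,0.02,0],[0.4,0,0,0,0],[0.3,0,0,0,0],[0.2,0,0,0,0],[0.1,0,0,0,0],[0.1,0,0,-0.3,0],[0,0,0,-0.8,0],[0,0,0,-0.8,0],[0,0,0.9,0,0],[0,0,0.9,0,0],[0,0,0.9,0,0],[0,0,0.9,0,0],[0,0,0,0,0]])

```text
t: 43.75
eef_pos: [0.5861, 0.3553, 0.3349]
tool_rot: [-0.0, -0.006, 1.0, 0.003]
contact_force: [-0.1, 0.6, 0.0]
gripper_width: 0.501
finger_force: 0.0
```

Run:
```python
from h import *
bot.grab_frame('side')
im=np.vstack([cv2.resize(bot.grab_frame('top')[160:245,155:275,::-1],None,fx=3.3,fy=3.3,interpolation=2),cv2.resize(bot.grab_frame('side')[230:325,260:380,::-1],None,fx=3.3,fy=3.3,interpolation=2)])
cv2.imwrite('pics/c1.png',im); print(im.shape)
print(mrect('top',bot.masks_of('top','sample_tray')[0]['mask'],.062))
for c in('top','side'):
  for d in bot.masks_of(c,'crucible_a'): print(c,'cru',round(d['confidence'],2),np.round(d['rect']),ray(c,cen(d['mask']),.052))
print(bot.get_obs()['qpos'])
go((.556,.345,.33),yaw=np.pi/2);go(yaw=-np.pi/2)
```

```text
(594, 396, 3)
(array([556.2, 188.4]), array([133. , 203.2]), 1.3)
top cru 0.55 [232. 178. 242. 193.] [[0.59044422 0.13406629]]
side cru 0.66 [282. 300. 301. 310.] [[0.60938734 0.26839716]]
[-0.87321678  0.52969442  0.38584884  1.58572577 -0.21741573  1.06876297
  1.13688755]
t 44.05 pos [0.5896 0.3446 0.3344] yaw -0.004 tilt -1.000 roll units 17.96 w 0.501 ff 0.0 F [-1.   0.5 -0.3]
[0.556 0.345 0.33 ] -> x 0.01 y -0.56 z 0.07
t 44.05 pos [0.5896 0.3446 0.3344] yaw -0.004 tilt -1.000 roll units 17.96 w 0.501 ff 0.0 F [-1.   0.5 -0.3]
```

View pics/c1.png

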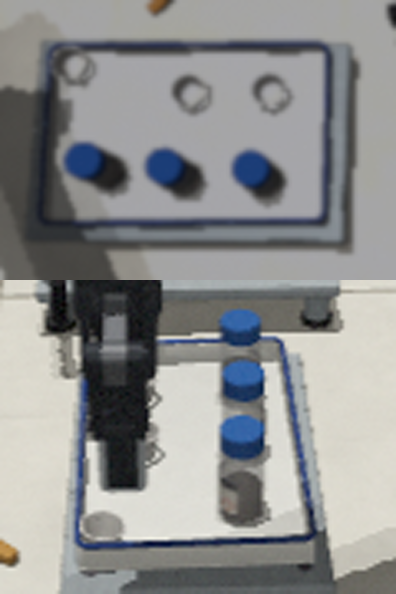

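>>> carry_out(increments=[[-0.4,0,0,0,-1],[-0.4,0,0,0,-1],[-0.4,0,0,0,-1],[-0.4,0,0,0,-1],[-0.4,0,0,0,-1],[-0.4,0,0,0,-1],[-0.4,0,0,0,-1],[-0.4,0,0,0,-1],[-0.4,0,0,0,-1],[-0.4,0,0,0,-1],[-0.4,0,0,0,-1],[-0.4,0,0,0,-1],[-0.4,0,0,0,-1],[-0.4,0,0,0,-1],[-0.4,0,0,0,-1],[-0.4,0,0,0,-1],[-0.4,0,0,0,-1],[-0.4,0,0,0,-1],[-0.4,0,0.5,0,0],[-0.4,0,0,0,0]])

```text
t: 46.55
eef_pos: [0.5573, 0.3462, 0.3336]
tool_rot: [-0.001, -0.707, 0.707, 0.001]
contact_force: [-0.1, 0.5, 0.3]
gripper_width: 0.697
finger_force: 0.0
```

```bash
python3 -c "
from h import *
go((.556,.335,.33),(.556,.335,.216),(.556,.301,.216),yaw=np.pi/2+.01)
"
```

```text
t 46.55 pos [0.5573 0.3462 0.3336] yaw 1.571 tilt -1.000 roll units -0.12 w 0.697 ff 0.0 F [-0.1  0.5  0.3]
[0.556 0.335 0.33 ] -> x 0.19 y 0.02 z 0.06
[0.556 0.335 0.216] -> x 0.00 y 0.00 z 1.90
[0.556 0.301 0.216] -> x 0.57 y 0.01 z -0.00
```

>>> carry_out(increments=[[-0.4,0.17,0.02,0,-0.12],[-0.4,0,0,0.7,0],[-0.4,0,0,0.7,0],[-0.4,0,0,0.5,0],[-0.4,0,0,0.06,0],[-0.4,0,0,0,0],[-0.4,0.2,0,0,0],[-0.4,0.15,0,0,0],[-0.4,0.05,0,0,0],[-0.4,0.05,0,0,0],[-0.4,0.05,0,0,0],[-0.4,0.05,0,0,0],[-0.4,0.05,0,0,0],[-0.4,0.05,0,0,0],[-0.4,0,0,0,0]])

```text
t: 48.42
eef_pos: [0.5579, 0.2983, 0.2163]
tool_rot: [-0.0, 0.711, -0.703, -0.0]
contact_force: [-0.3, 1.5, -0.6]
gripper_width: 0.696
finger_force: 0.7
```

Run:
```python
from h import *
im=cv2.resize(bot.grab_frame('side')[200:340,250:390,::-1],None,fx=4,fy=4,interpolation=2);cv2.imwrite('pics/p1.png',im)
bot.grab_frame('top')
print(mrect('top',bot.masks_of('top','sample_tray')[0]['mask'],.062))
go((.556,-.036,.216))
```

```text
(array([555.6, 186.4]), array([131.9, 204.8]), 1.3)
t 48.58 pos [0.5579 0.2983 0.2163] yaw 1.582 tilt -1.000 roll units 0.00 w 0.703 ff 0.8 F [ 0.4  1.4 -0.4]
[ 0.556 -0.036  0.216] -> x 5.57 y 0.09 z 0.01
```

View pics/p1.png

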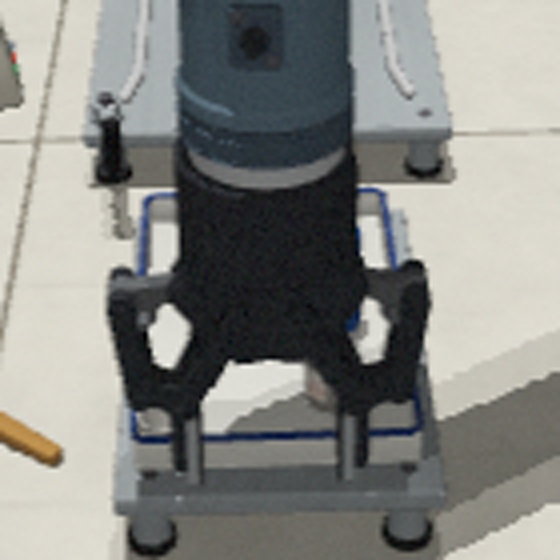

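>>> carry_out(increments=[[-0.4,0.04,0,0,0],[-0.4,0.08,0,0,0],[-0.4,0.12,0,0,0],[-0.4,0.12,0,0,0],[-0.4,0.12,0,0,0],[-0.4,0.12,0,0,0],[-0.4,0.12,0,0,0],[-0.4,0.12,0,0,0],[-0.4,0.12,0,0,0],[-0.4,0.12,0,0,0],[-0.4,0.12,0,0,0],[-0.4,0.12,0,0,0],[-0.4,0.08,0,0,0],[-0.4,0.04,0,0,0],[-0.4,0,0,0,0]])

```text
t: 50.45
eef_pos: [0.559, 0.2109, 0.2163]
tool_rot: [0.0, 0.711, -0.704, 0.0]
contact_force: [0.4, 1.0, 0.8]
gripper_width: 0.704
finger_force: 0.7
```

Run:
```python
from h import *
bot.grab_frame('top')
print(mrect('top',bot.masks_of('top','sample_tray')[0]['mask'],.062))
go((.556,-.037,.216)); vials()
```

```text
(array([557.2, 100.1]), array([135.4, 202.6]), 0.6)
t 50.55 pos [0.5589 0.2109 0.2162] yaw 1.581 tilt -1.000 roll units 0.00 w 0.703 ff 0.5 F [-0.7  1.2  0.1]
[ 0.556 -0.037  0.216] -> x 4.13 y 0.09 z 0.00
0.7 [325.0, 252.0, 338.0, 272.0] [328.5 265.4] (array([538.7, 182.6]), array([37.3,  8. ]), 88.3)
```

>>> carry_out(increments=[[-0.4,0.04,0,0,0],[-0.4,0.08,0,0,0],[-0.4,0.12,0,0,0],[-0.4,0.12,0,0,0],[-0.4,0.12,0,0,0],[-0.4,0.12,0,0,0],[-0.4,0.12,0,0,0],[-0.4,0.12,0,0,0],[-0.4,0.12,0,0,0],[-0.4,0.12,0,0,0],[-0.4,0.12,0,0,0],[-0.4,0.12,0,0,0],[-0.4,0.12,0,0,0],[-0.4,0.12,0,0,0],[-0.4,0.12,0,0,0],[-0.4,0.12,0,0,0],[-0.4,0.12,0,0,0],[-0.4,0.12,0,0,0],[-0.4,0.08,0,0,0],[-0.4,0.04,0,0,0]])

```text
t: 53.15
eef_pos: [0.5602, 0.0813, 0.2162]
tool_rot: [0.0, 0.711, -0.704, -0.0]
contact_force: [-0.5, 2.5, -0.5]
gripper_width: 0.697
finger_force: 1.3
```

Run:
```python
from h import *
bot.grab_frame('top')
print(mrect('top',bot.masks_of('top','sample_tray')[0]['mask'],.062))
go((.556,-.037,.216)); vials()
```

```text
(array([557.5, -31.9]), array([137.9, 200.2]), 0.6)
t 53.25 pos [0.5602 0.0812 0.2162] yaw 1.581 tilt -1.000 roll units 0.00 w 0.699 ff 0.5 F [ 0.3  0.9 -0.4]
[ 0.556 -0.037  0.216] -> x 1.97 y 0.09 z 0.00
0.58 [325.0, 217.0, 333.0, 240.0] [325.4 232.5] (array([540.1,  54.3]), array([51.7, 11.2]), 88.7)
```

>>> carry_out(increments=[[-0.4,0.04,0,0,0],[-0.4,0.08,0,0,0],[-0.4,0.12,0,0,0],[-0.4,0.12,0,0,0],[-0.4,0.12,0,0,0],[-0.4,0.12,0,0,0],[-0.4,0.12,0,0,0],[-0.4,0.12,0,0,0],[-0.4,0.12,0,0,0],[-0.4,0.12,0,0,0],[-0.4,0.12,0,0,0],[-0.4,0.12,0,0,0],[-0.4,0.12,0,0,0],[-0.4,0.12,0,0,0],[-0.4,0.08,0,0,0],[-0.4,0.05,0,0,0],[-0.4,0.04,0,0,0],[-0.4,0.03,0,0,0],[-0.4,0,0,0,0]])

```text
t: 55.72
eef_pos: [0.5613, -0.0239, 0.2163]
tool_rot: [0.0, 0.711, -0.703, 0.0]
contact_force: [-0.1, 2.3, -0.1]
gripper_width: 0.702
finger_force: 1.0
```

Run:
```python
from h import *
bot.grab_frame('top')
print(mrect('top',bot.masks_of('top','sample_tray')[0]['mask'],.062))
go((.556,-.037,.216)); vials()
```

```text
(array([ 557.9, -169.4]), array([131.6, 131.1]), 0.8)
t 55.83 pos [ 0.5613 -0.0239  0.2163] yaw 1.581 tilt -1.000 roll units 0.00 w 0.702 ff 1.0 F [-0.4  2.1 -0.1]
[ 0.556 -0.037  0.216] -> x 0.22 y 0.09 z 0.00
```

>>> carry_out(increments=[[-0.4,0.03,0,0,0],[-0.4,0.03,0,0,0],[-0.4,0.03,0,0,0],[-0.4,0.03,0,0,0],[-0.4,0.03,0,0,0],[-0.4,0,0,0,0]])

```text
t: 56.68
eef_pos: [0.5614, -0.0332, 0.2163]
tool_rot: [0.0, 0.711, -0.704, 0.0]
contact_force: [0.4, 2.7, -1.0]
gripper_width: 0.704
finger_force: 1.0
```

>>> carry_out(increments=[[-0.4,0.02,0,0,0],[-0.4,0.02,0,0,0],[-0.4,0.02,0,0,0],[-0.4,0,0,0,0]])

```text
t: 57.18
eef_pos: [0.5615, -0.0365, 0.2163]
tool_rot: [0.0, 0.711, -0.703, 0.0]
contact_force: [0.0, 2.5, -0.5]
gripper_width: 0.701
finger_force: 1.2
```

>>> carry_out(increments=[[-0.4,0.02,0,0,0],[-0.4,0.02,0,0,0],[-0.4,0.02,0,0,0],[-0.4,0,0,0,0]])

```text
t: 57.68
eef_pos: [0.5615, -0.0385, 0.2163]
tool_rot: [-0.001, 0.711, -0.703, -0.001]
contact_force: [-0.8, 4.6, -1.0]
gripper_width: 0.7
finger_force: 2.7
```

>>> carry_out(increments=[[-0.4,0.02,0,0,0],[-0.4,0.01,0,0,0],[-0.4,0.01,0,0,0],[-0.4,0,0,0,0]])

```text
t: 58.18
eef_pos: [0.5615, -0.0391, 0.2163]
tool_rot: [-0.002, 0.711, -0.703, -0.002]
contact_force: [0.5, 8.5, -0.0]
gripper_width: 0.699
finger_force: 4.1
```

>>> carry_out(increments=[[0,-0.3,0,0,0],[0.3,-0.3,0,0,0],[0.3,0,0,-0.6,0],[0.3,0,0,-0.6,0],[0.3,0,0,0,0]])

```text
t: 58.8
eef_pos: [0.5629, -0.0057, 0.2916]
tool_rot: [-0.002, 0.711, -0.703, 0.003]
contact_force: [-0.4, -0.6, -0.2]
gripper_width: 0.352
finger_force: 0.0
```

Run:
```python
from h import *
top=bot.grab_frame('top')[:,:,::-1];side=bot.grab_frame('side')[:,:,::-1]
a=cv2.resize(top[140:260,255:415],None,fx=3.2,fy=3.2,interpolation=2);b=cv2.resize(side[170:250,250:375],(512,328),interpolation=2)
cv2.imwrite('pics/k.png',np.vstack([a[:270],b]))
print(mrect('top',bot.masks_of('top','sample_tray')[0]['mask'],.062))
for c in('top','side'):
  for d in bot.masks_of(c,'keeper_post'): print(c,round(d['confidence'],2),np.round(d['rect']))
  for d in bot.masks_of(c,'receiving_deck')[:1]: print(c,'deck',np.round(d['rect']))
print('side ray of first rect top',ray('side',[277.5,223],.078), 'proj', [proj('side',(.644,.039,z)).round(1) for z in(.044,.078)])
print(bot.get_obs()['qpos'].round(2)); go((.644,.039,.30),(.644,.039,.237),yaw=np.pi/2+.1)
```

```text
(array([ 556.9, -171.9]), array([136.1, 153.5]), 1.9)
top deck [320. 158. 400. 253.]
side 0.54 [285. 183. 342. 224.]
side deck [270. 185. 361. 248.]
side ray of first rect top [[0.64800022 0.01079875]] proj [array([279.2, 241.9]), array([278.5, 229.2])]
[ 0.5   0.44 -0.67  1.88  0.34  0.93  2.82]
t 59.15 pos [ 0.5605 -0.0064  0.287 ] yaw 1.581 tilt -1.000 roll units -1.03 w 0.348 ff 0.0 F [ 0.3  0.4 -0.9]
[0.644 0.039 0.3  ] -> x -0.61 y -1.46 z -0.22
[0.644 0.039 0.237] -> x 0.00 y 0.00 z 1.05
```

View pics/k.png

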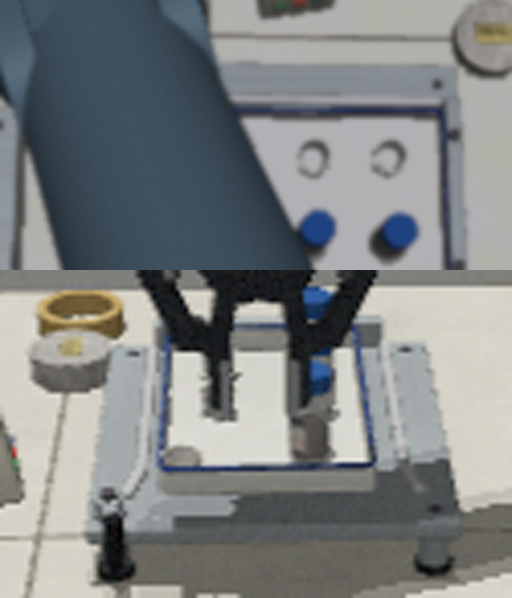

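>>> carry_out(increments=[[0.3,0,0,0,1],[0.3,0,0,0,1],[0.3,0,0,0,1],[0.3,0,0,0,1],[0.3,0,0,0,0],[0.3,0,0,0,0]])

```text
t: 59.9
eef_pos: [0.561, -0.0063, 0.2878]
tool_rot: [-0.0, -0.578, 0.816, 0.0]
contact_force: [-0.6, -0.0, 0.3]
gripper_width: 0.348
finger_force: 0.0
```

Run:
```python
from h import *
go((.646,.0395,.30),(.646,.0395,.237))
```

```text
t 59.90 pos [ 0.561  -0.0063  0.2878] yaw 1.233 tilt -1.000 roll units 0.00 w 0.348 ff 0.0 F [-0.6 -0.   0.3]
[0.646  0.0395 0.3   ] -> x -1.19 y -1.08 z -0.20
[0.646  0.0395 0.237 ] -> x 0.00 y 0.00 z 1.05
```

>>> carry_out(increments=[[0.3,-0.4,-0.36,-0.2,0],[0.3,-0.4,-0.36,0,0],[0.3,-0.39,-0.36,0,0],[0.3,0,0,0,0],[0.3,0,0,0.4,0],[0.3,0,0,0.4,0],[0.3,0,0,0.25,0],[0.3,0,0,0,0],[0.6,0,0,0,0],[0.7,0,0,0,0],[0.74,0,0,0,0],[0.74,0,0,0,0],[0.74,0,0,0,0]])

```text
t: 61.52
eef_pos: [0.6464, 0.0399, 0.2383]
tool_rot: [0.001, -0.578, 0.816, -0.0]
contact_force: [-0.9, 0.3, 4.4]
gripper_width: 0.133
finger_force: 9.5
```

Run:
```python
from h import *
go()
```

```text
t 61.52 pos [0.6464 0.0399 0.2383] yaw 1.232 tilt -1.000 roll units 0.00 w 0.133 ff 9.5 F [-0.9  0.3  4.4]
```

Run:
```python
import numpy as np
P=np.array([.652,-.027]);r=.0675;a=1.232
f=np.linspace(.09,1.60,16)
p=P+r*np.c_[-np.sin(f),np.cos(f)];d=np.diff(p,axis=0)/.06
print(np.c_[d@[-np.cos(a),-np.sin(a)],d@[-np.sin(a),np.cos(a)]].round(3).tolist(),p[-1])
```

```text
[[0.052, 0.1], [0.062, 0.095], [0.071, 0.088], [0.08, 0.08], [0.087, 0.072], [0.094, 0.063], [0.1, 0.053], [0.105, 0.043], [0.109, 0.032], [0.111, 0.021], [0.113, 0.01], [0.113, -0.002], [0.112, -0.013], [0.111, -0.024], [0.108, -0.035]] [ 0.58452878 -0.02897097]
```

>>> carry_out(increments=[[0.76,0,0,-0.03,0],[0.76,0.05,0.1,0,0],[0.76,0.06,0.095,0,0],[0.76,0.07,0.09,0,0],[0.76,0.08,0.08,0,0],[0.76,0.09,0.07,0,0],[0.76,0.095,0.065,0,0],[0.76,0.1,0.055,0,0],[0.76,0.105,0.04,0,0],[0.76,0,0,0,0]])

```text
t: 62.78
eef_pos: [0.5987, 0.0135, 0.239]
tool_rot: [-0.001, -0.577, 0.817, -0.0]
contact_force: [1.3, -0.6, -3.3]
gripper_width: 0.124
finger_force: 19.9
```

>>> carry_out(increments=[[0.76,0.11,0.03,0,0],[0.76,0.11,0.02,0,0],[0.76,0.113,0.01,0,0],[0.76,0.113,0,0,0],[0.76,0.112,-0.013,0,0],[0.76,0.11,-0.025,0,0],[0.76,0,0,0,0],[0.76,0,0,0,0]])

```text
t: 63.78
eef_pos: [0.5845, -0.0237, 0.2391]
tool_rot: [-0.001, -0.577, 0.816, -0.0]
contact_force: [1.2, -1.8, -1.0]
gripper_width: 0.128
finger_force: 19.9
```

Run:
```python
from h import *
go((.5845,-.027,.2385))
```

```text
t 63.77 pos [ 0.5845 -0.0237  0.2391] yaw 1.231 tilt -1.000 roll units 0.00 w 0.128 ff 19.9 F [ 1.2 -1.8 -1. ]
[ 0.5845 -0.027   0.2385] -> x 0.05 y -0.02 z 0.01
```

>>> carry_out(increments=[[0.76,0.03,-0.01,0,0],[0.76,0.03,-0.01,0,0],[0.76,0,0,0,0]])

```text
t: 64.15
eef_pos: [0.5844, -0.0259, 0.239]
tool_rot: [-0.0, -0.578, 0.816, 0.001]
contact_force: [-0.9, 1.7, 0.1]
gripper_width: 0.126
finger_force: 20.0
```

>>> carry_out(increments=[[0.76,0.03,-0.01,0,0],[0.76,0.03,-0.01,0,0],[0.76,0,0,0,0]])

```text
t: 64.53
eef_pos: [0.5842, -0.0305, 0.239]
tool_rot: [-0.001, -0.578, 0.816, 0.0]
contact_force: [-2.7, 2.3, 1.6]
gripper_width: 0.122
finger_force: 20.1
```

>>> carry_out(increments=[[0.6,0,0,0,0],[0.4,0,0,0,0],[0.3,0,0,0,0],[0.3,0,0,-0.3,0],[0.3,0,0,-0.9,0],[0.3,0,0,-0.9,0],[0.3,-0.9,0,0,0],[0.3,-0.9,0,0,0],[0.3,-0.9,0,0,0],[0.3,-0.9,0,0,0],[0.3,-0.9,0,0,0],[0.3,-0.9,0,0,0],[0.3,0,0,0,0]])

```text
t: 66.15
eef_pos: [0.6905, 0.2826, 0.3664]
tool_rot: [0.002, -0.581, 0.814, 0.003]
contact_force: [-0.3, -0.7, -0.1]
gripper_width: 0.353
finger_force: 0.0
```

Run:
```python
from h import *
top=bot.grab_frame('top');side=bot.grab_frame('side')
for n in('sample_tray','receiving_deck'):
  d=bot.masks_of('top',n)[0]; print(n,mrect('top',d['mask'],.062 if n[0]=='s' else .04),np.round(d['rect']))
for c in('top','side'):
  for n in ('keeper_post','vial_a','crucible_a'):
    for d in bot.masks_of(c,n): print(c,n,round(d['confidence'],2),np.round(d['rect']),mrect(c,d['mask'],{'k':.05,'v':.1,'c':.055}[n[0]]))
print([proj('top',p).round(1).tolist() for p in ((.652,-.027,.045),(.584,-.027,.078),(.584,-.027,.045))],[proj('side',p).round(1).tolist() for p in ((.652,-.027,.045),(.584,-.027,.078),(.584,-.027,.045))])
go()
g=cv2.cvtColor(top,cv2.COLOR_RGB2GRAY)[158:190,268:320:1]
np.set_printoptions(linewidth=250);print(g)
```

```text
sample_tray (array([ 557.5, -148.2]), array([131.6, 204.7]), 0.8) [308. 176. 397. 230.]
receiving_deck (array([ 690.9, -289.8]), array([55.3, 64.4]), 45.2) [394. 140. 421. 166.]
top keeper_post 0.7 [394. 140. 421. 164.] (array([ 687.5, -288.2]), array([56.4, 65.6]), 45.1)
top keeper_post 0.59 [301. 161. 311. 193.] (array([620.1, -26.8]), array([80.6, 12.3]), 0.9)
top vial_a 0.69 [295. 158. 400. 250.] (array([ 543.9, -130.2]), array([210.1, 241.3]), 0.9)
top vial_a 0.52 [346. 207. 361. 222.] (array([ 523. , -142.3]), array([25.6, 36. ]), 45.4)
top vial_a 0.5 [369. 208. 384. 220.] (array([ 521.3, -199.1]), array([25.5, 36.3]), 44.7)
top vial_a 0.46 [323. 202. 339. 218.] (array([528. , -88.9]), array([32.2, 27.3]), 0.3)
top crucible_a 0.49 [313. 175. 322. 183.] (array([611.5, -62.2]), array([24.3, 24.7]), 46.3)
top crucible_a 0.4 [371. 184. 380. 190.] (array([ 592.3, -205.7]), array([22.4, 24.7]), 0.8)
top crucible_a 0.21 [300. 163. 304. 190.] (array([619.9, -25.6]), array([72.7,  9.8]), 0.8)
side keeper_post 0.61 [274. 214. 309. 229.] (array([620.6, -43. ]), array([81.2, 65. ]), 2.0)
side vial_a 0.84 [320. 193. 330. 214.] (array([536.2, -44. ]), array([120.7,  25. ]), 87.9)
side vial_a 0.44 [321. 183. 335. 191.] (array([ 530.8, -131.4]), array([54.4, 20.9]), 87.7)
side crucible_a 0.58 [298. 196. 309. 208.] (array([ 592.8, -145.2]), array([24.1, 58.8]), 1.4)
side crucible_a 0.41 [300. 188. 308. 202.] (array([ 593.8, -196.7]), array([13.9, 44.4]), 0.6)
[[302.8, 163.9], [302.2, 187.7], [302.4, 190.7]] [[277.6, 227.1], [305.2, 214.7], [305.5, 226.6]]
t 66.65 pos [0.6925 0.274  0.3653] yaw 1.231 tilt -1.000 roll units 0.00 w 0.347 ff 0.0 F [-0.7 -0.6  0.1]
[[194 194 194 ... 189 179 153]
 [194 194 194 ... 171 166 148]
 [194 194 194 ... 157 156 152]
 ...
 [194 194 194 ... 182 184 190]
 [194 194 194 ... 194 194 194]
 [194 194 194 ... 194 194 194]]
```

```bash
python3 -c "
from rig import bot
print(bot.hand_in())"
```

```text
the job is handed in; nothing more can be done
None
```

The job is handed in: both tipped vials stand upright beside the third, all three crucibles are in the tray, the tray is home against the end stop, and the keeper is closed. By mistake I viewed 15 pictures, one over the limit of 14, so I checked the closed keeper and final positions only from the networks' readings, not by viewing a picture.

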